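# Shut and lock the keepsake box

### The job

Slide the half-open lid of the clear keepsake box fully shut against its wooden lock block without slamming it. Then turn the black knob clockwise until its white pointer is in the green arc, feel for the notch hidden somewhere within that arc while pulling gently upward, and pull the knob all the way out so that it stays out and locks; the sprung steel collar may rise a little as you feel for the notch, but never force it up. Leave the other things on the cabinet where they are and let go at the end.

Things in the scene. Friction and masses are not known exactly. Their poses are not given: they have to be found in the camera images.
- keepsake_box: Fixed box, 130 (its x) x 240 (its y) x 85 mm high, yaw within 0.5 rad of zero. Origin on the table, 5 mm to the -y side of its middle; z up. Clear compartment from y -115 to +35 mm, solid wooden lock block from y +35 to +125 mm. The compartment's top is a fixed clear panel from y -113 to -39 mm; two brass rails (94 mm high) run along its long edges.
- lid (a joint): Travel of the clear sliding lid, m: 0 = fully shut (its edge at the lock block), grows as it opens towards the box's -y, at most 0.06; starts half open. The lid slides under about 3 N of friction and stays where it is left. Moving the lid faster than 0.25 m/s is slamming.
- lid_tab (a point): Middle of the top face of the orange tab on the lid: 50 mm (box x) x 12 mm (box y) x 26 mm high; its top is 117 mm above the table, the lid's upper face 91 mm. Push or pinch it to slide the lid; with the lid shut the tab is 25 mm to the -y side of the box's origin, 105 mm from the knob's axis.
- dial_center (a point): Point on the knob's vertical axis at the white dial face on top of the lock block, 87 mm above the table, in the box frame at (0, +80 mm).
- mark (a point): Middle of the green arc painted on the dial, 37.5 mm from the knob's axis towards the box's +x. The arc covers 0.5 rad to either side of this point as seen from the axis.
- knob_pointer (a point): Tip of the white pointer at the foot of the knob, 34 mm from its axis (96.5 mm high while the knob is in).
- knob_top (a point): Middle of the knob's top, on its axis, 129 mm above the table while the knob is in, 141 mm when out. The knob is a black bar grip, 46 mm long (along its pointer) x 14 mm wide x 28 mm high, on a round foot 42 mm across whose upper face is 101 mm above the table while in. A white stripe marks the pointer's half of the bar.
- spindle (a joint): Turning angle of the knob, rad: grows clockwise seen from above, from 0 to 2.0; the pointer is at the middle of the green arc at 1.3. Starts between 0.25 and 0.6. Little torque is needed (about 0.04 N m, some 0.05 N m more under a pull). Once the knob is out it cannot turn.
- knob (a joint): Pull of the knob, m: 0 = in, 0.012 = fully out. About 2 N moves it; it stays where left. Off the notch it lifts 2 mm, then its pin meets the sprung collar. The notch lies within 0.42 rad of the middle of the green arc, each time elsewhere, unseen, 0.1 rad wide; there the collar drops back and the knob comes out. With the lid not shut it cannot come out; once out it bolts the lid.
- collar (a joint): Lift of the steel collar ring (66 mm across, 6 mm thick, lying on the dial around the knob's foot), m: 0 = seated. It is lifted only by pulling the knob off the notch, against a spring: 1 N to start, then 2 N for each mm (on top of the 2 N of the knob's friction). More than 5 mm of lift means that the lock was forced.
- tray: Fixed light wooden tray, 200 (x) x 260 (y) x 30 mm high, to the left, origin under its middle; carries the two bottles and the glasses.
- bottle_a: Green bottle with a metal twist cap, 64 mm across, 240 mm high, loose on the tray. Origin: centre of its underside.
- bottle_b: Second green bottle, like the first.
- glass_stack: Stack of four nested shot glasses, 46 mm across, 111 mm high, loose on the tray. Origin: centre of its underside.
- key_bowl: Blue bowl, 120 mm across, 45 mm high, to the right. Origin: centre of its underside.
- polish_tin: Shoe polish tin, 70 mm across, 30 mm high, to the right. Origin: centre of its underside.
- shoe_brush: Brush lying to the right, its handle to its -x. Origin: on its underside.

How it is judged:
By the outcome, as a careful person would: the job done as asked, in the order asked, and still so for the second after the job is handed in, with the robot touching nothing.
It also fails if it takes over 72 s, if anything falls off the work surface, if the arm or the gripper's body presses on something with over 40 N, if the wrist force passes 120 N, or if a joint passes its speed limit or range.

### The arm

A 7-joint arm with a two-finger parallel gripper is mounted at the origin on the work surface. World frame = base frame: x ahead of the robot, y to its left, z up, the work surface at z = 0. Lengths are in m, angles in rad, forces in N, time in s.
With the tool pointing down it reaches from about 0.4 to 0.85 m from the base axis. Payload 4.5 kg.
Tool frame: the origin (TCP) lies where the fingers leave the gripper's body, on its centre line; the fingertips stand 64 mm ahead of it and the grasp point (between the pads) lies 45 mm ahead of it; z points along the fingers, y is the line along which they close (so a half turn about z gives the same grasp; the last joint's range is limited). The gripper opens to 88 mm and grips with 3 to 60 N. Pads are 18 mm wide; open, the fingers measure 123 mm over their backs; the gripper's body (75 mm by 187 mm) begins 45 mm behind the grasp point.
Start: joints at [-1.072, 0.689, -0.195, 1.565, 0.157, 0.902, -0.215], TCP at [0.28, 0.559, 0.303] pointing down, gripper open.
Joint ranges: [-3.01, 3.01], [-0.46, 2.08], [-1.47, 1.51], [0.13, 2.56], [-1, 4.14], [0.04, 2.09], [-2.66, 2.66]. Speed limits (rad/s): [2.57, 2.57, 3.14, 3.14, 3.14, 3.14, 3.14].

### API

Orientations are given as a unit quaternion [x, y, z, w].
In Python, from plant import r gives the robot as it stands.
- The arm moves only by the tool play_rows, never from a script. Its arguments are lists of equal length, an entry for each row: "translation": the shift along the tool's x, y, z in m, a list of three; "delta_rot": the turn, a rotation vector about the tool's x, y, z in degrees, a list of three; "grip": the opening, from -1 (shut) to 1 (fully open). In form: {"translation": [[x, y, z], ...], "delta_rot": [[rx, ry, rz], ...], "grip": [grip, ...]}. A call has 1 to 20 rows; each row shifts and turns the commanded pose from where the row before left it, along the tool's axes as they then stand; what a row does not reach is not made up. A row lasts 1/8 s, in which the tool goes at most 62.5 mm and 10.7 degrees, less where a joint would pass 70% of its speed; a pose out of reach is approached as far as the arm can. A call with a gripper value outside its range is refused whole. The fingers move at their own pace and stop on an object; "squeeze" is the grip in N (left out, the last holds). Time passes only in rows, so rows that do not move let the fingers close. It gives the time, the measured TCP pose, the force, the opening and the grip force at its end, in the units of the state.
- r.get_state(): the state, without advancing time (a new reading comes with each control period).
- r.snapshot(name): name is "scene" or "side" or "wrist"; returns the picture (480x640x3 uint8, blue, green, red); there is no depth.
- r.get_calibration(name): a dict with "intrinsics" (3x3 intrinsics, pixels), "k1" (the pictures are not rectified: a ray, as slopes to the right and down, at radius r is drawn at 1 + k1 r^2 times it, then the intrinsics apply), "eye" and "rotation" of the camera in the world. Camera axes: x right, y up, looking along -z (the intrinsics and any distortion apply to the point x, -y, -z); pixel columns grow to the right and rows downward; lengths in m; the calibration is good to about 2 mm. A picture is of the moment at which its call begins: read the wrist's pose just before it. get_calibration takes no time and is no camera call; for the wrist camera it gives the pose at the moment of the call.
- r.finish_job(): hands the job in; it is judged then, once.
Trained networks look in the newest picture that a camera, given by its name, has taken for a name from the list of things; names that differ only in an ending like _2 or _b are one class to them, and where a whole thing is asked for, a point or a joint stands for the part that bears it (a point fixed in the world has none). Each returns a list of dicts, best first, with "confidence" (0 to 1); they miss things now and then, are a little off and sometimes report something else, mostly with a low value. They report only what shows in the picture. A call takes as long as a camera call.
- r.look_for(camera, target): "point" ([x, y, z] in m, in world coordinates, good to about 4 mm: the middle of the surface that is visible of it).
- r.silhouettes(camera, target): "pixels" (480x640 bool, what is visible of it).
The state is a dict: "clock": time; "q": joint angles; "qd": joint speeds; "joint_torque": joint torques, N m; "tool_pos": TCP position; "eef_rot": TCP orientation; "contact_force": force on the tool from outside, world axes, zero at the start; "moment": the same for the moment, N m; "opening": opening from 0.0 (shut) to 1.0 (fully open); "finger_force": force on a finger pad.
Only numpy, scipy, OpenCV 4.12 (cv2) and the standard library are available. Lean on these libraries where they do the work, as an engineer would, in place of code of your own. Each camera call takes 0.05 s, during which the arm holds its last target. There are 200 camera calls.

## Working session

There is one attempt and no reset: what is moved stays moved. The work goes in short steps, Python scripts to look and compute and a tool call to move; the robot and the scene stay as the last step left them, time stands still between calls to the robot, and variables do not carry over. Pictures are saved under pics/ and viewed, at most 10 in all, crops included, and the job is handed in when it is done.

Besides the shell and the picture viewer there is one more tool, called after "Call:" as a command line: name --argument value ..., lists and objects as JSON in quotes. play_rows: Moves the arm, as the interface text tells. Its arguments: {"type":"object","properties":{"translation":{"type":"array","items":{"type":"array","items":{"type":"number"}}},"delta_rot":{"type":"array","items":{"type":"array","items":{"type":"number"}}},"grip":{"type":"array","items":{"type":"number"}},"squeeze":{"type":"number"}},"required":["translation","delta_rot","grip"]}

```bash
ls; mkdir -p pics; cat > h.py <<'E'
import numpy as np,cv2
from scipy.spatial.transform import Rotation as R
from plant import r
def pix2ray(cal,uv):
    K=np.array(cal["intrinsics"]);k=cal["k1"]
    d=(np.array(uv,float)-K[:2,2])/np.array([K[0,0],K[1,1]])
    s=d.copy()
    for _ in range(30): s=d/(1+k*(s@s))
    v=np.array(cal["rotation"])@np.array([s[0],-s[1],-1]); return np.array(cal["eye"]),v/np.linalg.norm(v)
def onz(cal,uv,z):
    e,v=pix2ray(cal,uv); return e+v*(z-e[2])/v[2]
def tri(rays):
    A=sum(np.eye(3)-np.outer(v,v) for e,v in rays); b=sum((np.eye(3)-np.outer(v,v))@e for e,v in rays)
    return np.linalg.solve(A,b)
E
python3 - <<'E'
from h import *
s=r.get_state(); print({k:np.round(v,3) for k,v in s.items()})
ims=[]
for c in ["scene","side","wrist"]:
    im=r.snapshot(c); cv2.imwrite(f"pics/{c}0.png",im)
    cal=r.get_calibration(c); print(c,np.round(cal["eye"],3),np.round(cal["rotation"],3).tolist(),np.array(cal["intrinsics"])[0,0],cal["k1"])
    for t in ["keepsake_box","lid_tab","dial_center","mark","knob_pointer","knob_top","bottle_a","glass_stack"]:
        print(c,t,[(np.round(d["point"],3).tolist(),round(d["confidence"],2)) for d in r.look_for(c,t)[:2]])
E
```

```text
pics
{'clock': np.float64(0.0), 'q': array([-1.072,  0.69 , -0.195,  1.566,  0.157,  0.903, -0.215]), 'qd': array([ 0.   ,  0.001, -0.002,  0.001,  0.   ,  0.001,  0.001]), 'joint_torque': array([-0.0000e+00, -5.2756e+01, -1.2670e+00, -1.5342e+01, -5.3000e-02,
        7.0000e-03,  0.0000e+00]), 'tool_pos': array([0.28 , 0.558, 0.302]), 'eef_rot': array([ 0.23 ,  0.973, -0.001, -0.   ]), 'contact_force': array([-0.34 ,  0.421, -0.242]), 'moment': array([-0.02 ,  0.022,  0.025]), 'finger_force': np.float64(0.0), 'opening': np.float64(1.003)}
scene [1.127 1.08  1.363] [0.103, 0.367, 0.895, 0.234] 569.2917208725556 -0.1875048951352901
scene keepsake_box [([0.549, 0.08, 0.079], 0.97), ([0.572, 0.45, 0.006], 0.68)]
scene lid_tab [([0.531, -0.001, 0.089], 0.96), ([0.575, 0.45, 0.005], 0.15)]
scene dial_center [([0.543, 0.078, 0.086], 0.79)]
scene mark [([0.551, 0.077, 0.082], 0.94), ([0.544, 0.128, 0.113], 0.3)]
scene knob_pointer [([0.541, 0.128, 0.111], 0.62)]
scene knob_top [([0.534, 0.004, 0.09], 0.51)]
scene bottle_a [([0.527, 0.498, 0.142], 0.87), ([0.515, 0.368, 0.135], 0.81)]
scene 
[... 248 characters left out ...]
.375, 0.005], 0.52)]
side dial_center [([0.526, -0.017, 0.087], 0.87)]
side mark [([0.524, -0.017, 0.086], 0.69), ([0.54, 0.112, 0.113], 0.68)]
side knob_pointer [([0.537, 0.107, 0.112], 0.68)]
side knob_top [([0.539, 0.106, 0.109], 0.74)]
side bottle_a [([0.499, 0.33, 0.125], 0.94), ([0.501, 0.467, 0.164], 0.68)]
side glass_stack [([0.596, 0.39, 0.083], 0.72)]
wrist [0.205 0.596 0.385] [-0.139, -0.086, 0.518, 0.84] 348.3293333443698 -0.05671157047524126
wrist keepsake_box []
wrist lid_tab []
wrist dial_center []
wrist mark []
wrist knob_pointer []
wrist knob_top []
wrist bottle_a [([0.482, 0.494, 0.104], 0.72), ([0.481, 0.372, 0.074], 0.61)]
wrist glass_stack [([0.585, 0.398, 0.022], 0.57)]
```

```bash
sed -i 's/np.array(cal\["rotation"\])@np.array/R.from_quat(cal["rotation"]).as_matrix()@np.array/' h.py
cat >> h.py <<'E'
def proj(cal,p):
    K=np.array(cal["intrinsics"]);c=R.from_quat(cal["rotation"]).as_matrix().T@(np.array(p)-cal["eye"])
    s=np.array([c[0],-c[1]])/-c[2]; s=s*(1+cal["k1"]*(s@s)); return s*[K[0,0],K[1,1]]+K[:2,2]
E
python3 - <<'E'
from h import *
out=[]
for c in ["scene","side"]:
    cal=r.get_calibration(c); u=proj(cal,[.54,.06,.1]).astype(int); print(c,u)
    im=cv2.imread(f"pics/{c}0.png"); x0,y0=max(u[0]-100,0),max(u[1]-75,0); print(x0,y0)
    cv2.imwrite(f"pics/{c}0c.png",cv2.resize(im[y0:y0+150,x0:x0+200],None,fx=4,fy=4,interpolation=cv2.INTER_CUBIC))
E
```

```text
scene [317 264]
217 189
side [319 222]
219 147
```

View pics/scene0.png

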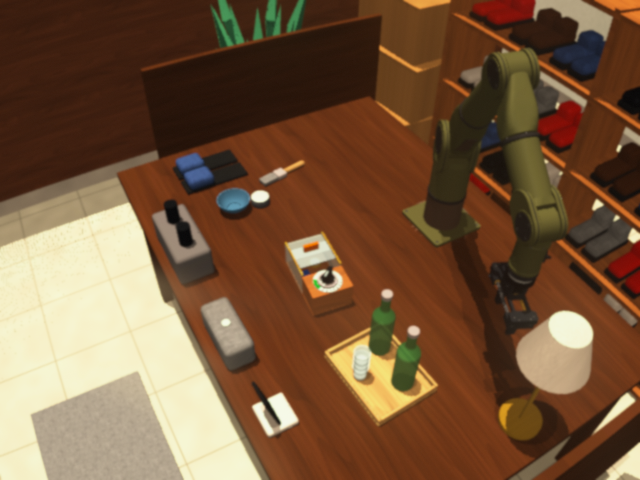

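View pics/scene0c.png

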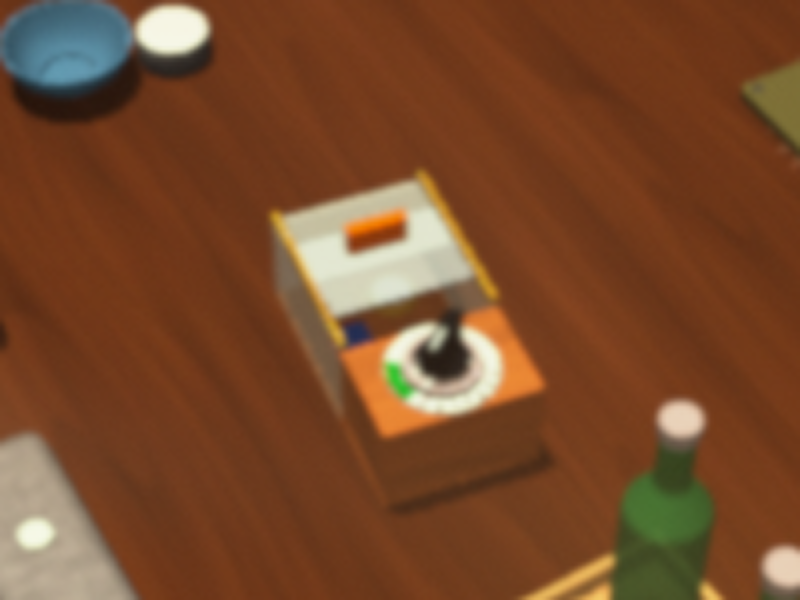

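View pics/side0c.png

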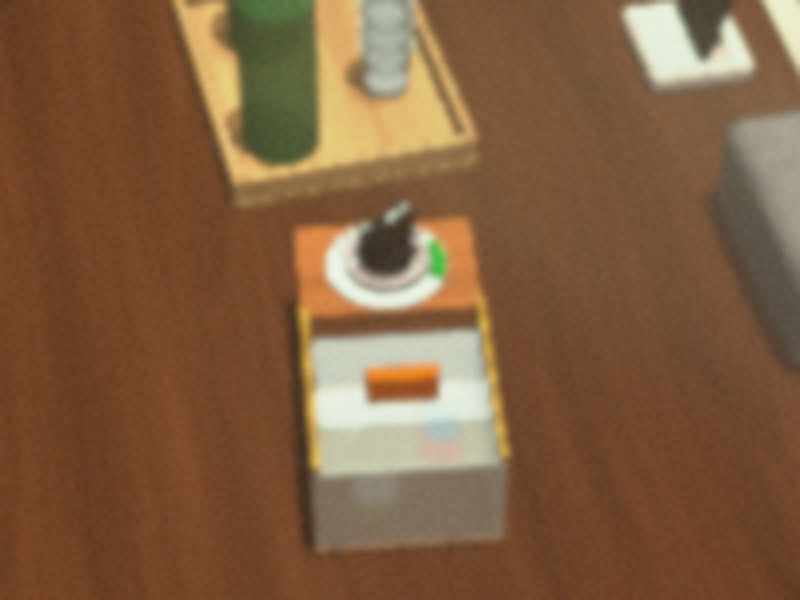

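```bash
python3 - <<'E'
from h import *
cs,cd=r.get_calibration("scene"),r.get_calibration("side")
P={"dial":((443,367),(386,264)),"tabtop":((376,223),(403,373)),"green":((397,381),(438,259)),
"blockA":((383,437),(472,218)),"blockB":((545,385),(296,228)),"blockC":((345,350),(480,300)),"blockD":((500,308),(300,310)),"railA":((275,213),(507,457)),"railB":((420,172),(317,468))}
for k,(a,b) in P.items():
    pa=np.array(a)/4+[217,189];pb=np.array(b)/4+[219,147]
    rs=[pix2ray(cs,pa),pix2ray(cd,pb)]; p=tri(rs)
    print(k,np.round(p,4),[np.round(np.linalg.norm(np.cross(p-e,v)),4) for e,v in rs])
E
```

```text
dial [0.5397 0.119  0.0824] [np.float64(0.0025), np.float64(0.0025)]
tabtop [ 0.5233 -0.014   0.1103] [np.float64(0.0023), np.float64(0.0023)]
green [0.5772 0.1151 0.0834] [np.float64(0.0027), np.float64(0.0027)]
blockA [0.6118 0.1549 0.0805] [np.float64(0.0032), np.float64(0.0032)]
blockB [0.4826 0.1709 0.0819] [np.float64(0.003), np.float64(0.003)]
blockC [0.5967 0.0687 0.0829] [np.float64(0.0033), np.float64(0.0033)]
blockD [0.4706 0.0874 0.0813] [np.float64(0.0023), np.float64(0.0023)]
railA [ 0.5782 -0.0826  0.0879] [np.float64(0.0034), np.float64(0.0034)]
railB [ 0.4536 -0.0663  0.089 ] [np.float64(0.0022), np.float64(0.0022)]
```

```bash
cat >> h.py <<'E'
def plan(p,yang):
    "delta to TCP p with tool y at world angle yang (deg), tool down; translation in the present tool frame, then turn about tool z"
    s=r.get_state(); Q=R.from_quat(s["eef_rot"]); d=Q.inv().apply(np.array(p)-s["tool_pos"])
    y=Q.apply([0,1,0]); a=np.degrees(np.arctan2(y[1],y[0])); t=(yang-a+90)%180-90
    # tilt fix
    return print("t",round(s["clock"],2),"tcp",np.round(s["tool_pos"],4),"yang",round(a,2),"toolz",np.round(Q.apply([0,0,1]),4),"| delta mm",np.round(1000*d,1),"rotz deg",round(-t,2),"q",np.round(s["q"],2),"F",np.round(s["contact_force"],1),"op",round(float(s["opening"]),3),"ff",round(float(s["finger_force"]),1))
E
python3 - <<'E'
from h import *
s=r.get_state();Q=R.from_quat(s["eef_rot"]);c=r.get_calibration("wrist")
print(Q.inv().apply(np.array(c["eye"])-s["tool_pos"]),Q.inv().apply(R.from_quat(c["rotation"]).as_matrix()@[0,0,-1]))
plan([.52,.04,.34],82.9)
E
```

```text
[ 0.0836429   0.00016757 -0.08258961] [-3.22528594e-01 -2.15129401e-04  9.46559697e-01]
t 1.35 tcp [0.2801 0.5587 0.3027] yang 63.37 toolz [ 0.e+00  1.e-04 -1.e+00] | delta mm [-446.9 -356.2  -37.3] rotz deg -19.53 q [-1.07  0.69 -0.19  1.57  0.16  0.9  -0.22] F [-0.6 -1.  -0.5] op 1.001 ff 0.0
```

Call:
play_rows --translation '[[0, 0, -0.037], [-0.032, -0.0254, 0], [-0.032, -0.0254, 0], [-0.032, -0.0254, 0], [-0.032, -0.0254, 0], [-0.032, -0.0254, 0], [-0.032, -0.0254, 0], [-0.032, -0.0254, 0], [-0.032, -0.0254, 0], [-0.032, -0.0254, 0], [-0.032, -0.0254, 0], [-0.032, -0.0254, 0], [-0.032, -0.0254, 0], [-0.032, -0.0254, 0], [-0.032, -0.0254, 0], [0, 0, 0], [0, 0, 0], [0, 0, 0]]' --delta_rot '[[0, 0, 0], [0, 0, 0], [0, 0, 0], [0, 0, 0], [0, 0, 0], [0, 0, 0], [0, 0, 0], [0, 0, 0], [0, 0, 0], [0, 0, 0], [0, 0, 0], [0, 0, 0], [0, 0, 0], [0, 0, 0], [0, 0, 0], [0, 0, -9.75], [0, 0, -9.75], [0, 0, 0]]' --grip '[1, 1, 1, 1, 1, 1, 1, 1, 1, 1, 1, 1, 1, 1, 1, 1, 1, 1]'

```text
clock: 3.6
tool_pos: [0.5213, 0.0398, 0.3397]
eef_rot: [0.063, 0.998, 0.0, -0.0]
contact_force: [-0.3, 0.3, -0.5]
opening: 1.001
finger_force: 0.0
```

```bash
python3 - <<'E'
from h import *
plan([.523,-.014,.152],82.9)
c=r.get_calibration("wrist");im=r.snapshot("wrist");cv2.imwrite("pics/w1.png",im)
import json;json.dump({k:np.array(v).tolist() for k,v in c.items()},open("w1.json","w"))
for t in ["lid_tab","knob_top","dial_center"]:
    print(t,[(np.round(d["point"],3).tolist(),round(d["confidence"],2)) for d in r.look_for("wrist",t)[:2]])
E
```

```text
t 3.6 tcp [0.5213 0.0398 0.3397] yang 82.75 toolz [ 0.e+00  5.e-04 -1.e+00] | delta mm [ -8.5 -53.3 187.7] rotz deg -0.15 q [ 0.05  0.52 -0.33  1.82  0.22  0.84  1.05] F [-0.3  0.3 -0.5] op 1.001 ff 0.0
lid_tab [([0.522, -0.002, 0.09], 0.62)]
knob_top [([0.534, 0.116, 0.11], 0.98), ([0.534, 0.118, 0.11], 0.63)]
dial_center [([0.521, 0.046, 0.084], 0.85), ([0.535, 0.114, 0.11], 0.27)]
```

View pics/w1.png

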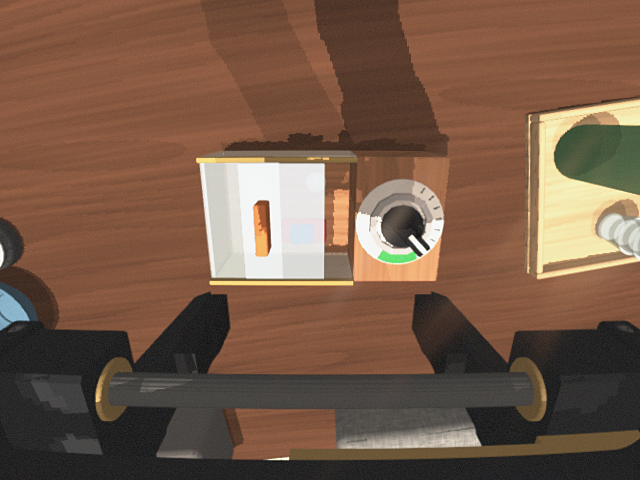

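```bash
python3 - <<'E'
from h import *
im=cv2.imread("pics/w1.png"); cv2.imwrite("pics/w1c.png",cv2.resize(im[145:290,190:450],None,fx=3,fy=3,interpolation=cv2.INTER_CUBIC))
E
```

```text
(no output)
```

View pics/w1c.png

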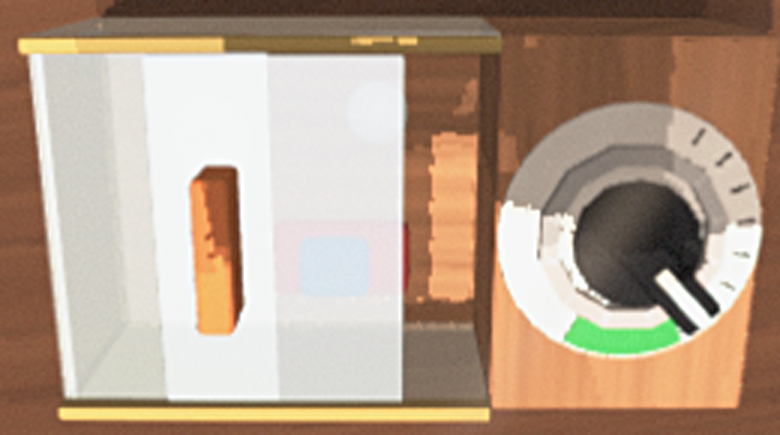

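```bash
python3 - <<'E'
from h import *
import json
c=json.load(open("w1.json"));cs,cd=r.get_calibration("scene"),r.get_calibration("side")
f=lambda a:np.array(a)/3+[190-1/3,145-1/3]
W={"dial":(629,229,.087),"tabtop":(214,256,.117),"green":(622,338,.087)}
S={"dial":((443,367),(386,264)),"tabtop":((376,223),(403,373)),"green":((397,381),(438,259))}
for k,(x,y,z) in W.items():
    rs=[pix2ray(c,f((x,y))),pix2ray(cs,np.array(S[k][0])/4+[216.6,188.6]),pix2ray(cd,np.array(S[k][1])/4+[218.6,146.6])]
    print(k,np.round(onz(c,f((x,y)),z),4),"tri",np.round(tri(rs),4),"scene",np.round(onz(cs,np.array(S[k][0])/4+[216.6,188.6],z),4),"side",np.round(onz(cd,np.array(S[k][1])/4+[218.6,146.6],z),4))
a=onz(c,f((665,276)),.129);b=onz(c,f((708,316)),.129);d=b-a;print("stripe",a,b,np.degrees(np.arctan2(d[1],d[0])),np.linalg.norm(d))
for n,q in {"railAf":(60,413,.094),"railAe":(490,413,.094),"railB":(20,45,.094),"railBe":(500,45,.094),"blkA":(737,408,.085),"lidedge_top":(404,55,.091),"lidedge_bot":(402,402,.091)}.items(): print(n,onz(c,f(q[:2]),q[2]))
E
```

```text
dial [0.5388 0.117  0.087 ] tri [0.5396 0.1181 0.084 ] scene [0.5396 0.1211 0.087 ] side [0.5402 0.115  0.087 ]
tabtop [ 0.5223 -0.0153  0.117 ] tri [ 0.5233 -0.0152  0.1124] scene [ 0.5245 -0.0097  0.117 ] side [ 0.5233 -0.0194  0.117 ]
green [0.5774 0.1124 0.087 ] tri [0.5774 0.1138 0.0853] scene [0.5764 0.1166 0.087 ] side [0.578 0.112 0.087]
stripe [0.54197035 0.11846483 0.129     ] [0.55626214 0.13084034 0.129     ] 40.88987105717144 0.018905255024708783
railAf [ 0.57779583 -0.08392851  0.094     ]
railAe [0.59651567 0.0641788  0.094     ]
railB [ 0.45359739 -0.06793817  0.094     ]
railBe [0.47295472 0.07938321 0.094     ]
blkA [0.61038221 0.15233213 0.085     ]
lidedge_top [0.47257041 0.04965694 0.091     ]
lidedge_bot [0.58986692 0.03437291 0.091     ]
```

Call:
play_rows --translation '[[-0.0043, -0.0272, 0.02], [-0.0043, -0.0273, 0.03], [0, 0, 0.04], [0, 0, 0.04], [0, 0, 0.03], [0, 0, 0.0185], [0, 0, 0], [0, 0, 0], [0, 0, 0], [0, 0, 0], [0, 0, 0], [0, 0, 0]]' --delta_rot '[[0, 0, 0], [0, 0, 0], [0, 0, 0], [0, 0, 0], [0, 0, 0], [0, 0, 0], [0, 0, 0], [0, 0, 0], [0, 0, 0], [0, 0, 0], [0, 0, 0], [0, 0, 0]]' --grip '[1, 1, 1, 1, 1, 1, 1, -0.3, -0.6, -1, -1, -1]' --squeeze 8

```text
clock: 5.3
tool_pos: [0.5231, -0.0151, 0.1613]
eef_rot: [0.062, 0.998, 0.0, 0.0]
contact_force: [-0.1, 0.1, -0.2]
opening: 0.461
finger_force: 0.0
```

```bash
python3 - <<'E'
from h import *
plan([.523+.029*.1267,-.0153+.029*.992,.161],82.7)
E
```

```text
t 5.3 tcp [ 0.5231 -0.0151  0.1613] yang 82.86 toolz [ 3.e-04  1.e-04 -1.e+00] | delta mm [-0.  28.8  0.3] rotz deg 0.16 q [ 0.06  0.79 -0.2   1.99  0.37  0.4   1.03] F [-0.1  0.1 -0.2] op 0.461 ff 0.0
```

Call:
play_rows --translation '[[0, 0, 0], [0, 0, 0], [0, 0, 0], [0, 0, 0], [0, 0, 0], [0, 0.004, 0], [0, 0.004, 0], [0, 0.004, 0], [0, 0.004, 0], [0, 0.004, 0], [0, 0.003, 0], [0, 0, 0]]' --delta_rot '[[0, 0, 0], [0, 0, 0], [0, 0, 0], [0, 0, 0], [0, 0, 0], [0, 0, 0], [0, 0, 0], [0, 0, 0], [0, 0, 0], [0, 0, 0], [0, 0, 0], [0, 0, 0]]' --grip '[-1, -1, -1, -1, -1, -1, -1, -1, -1, -1, -1, -1]'

```text
clock: 6.8
tool_pos: [0.526, 0.0086, 0.1612]
eef_rot: [0.062, 0.998, 0.001, 0.0]
contact_force: [0.5, -1.9, -1.7]
opening: 0.138
finger_force: 8.0
```

```bash
python3 - <<'E'
from h import *
plan([.523+.029*.1267,-.0153+.029*.992,.161],82.7)
E
```

```text
t 6.8 tcp [0.526  0.0086 0.1612] yang 82.91 toolz [ 4.e-04  1.e-03 -1.e+00] | delta mm [-0.1  4.9  0.2] rotz deg 0.21 q [ 0.01  0.79 -0.2   1.98  0.35  0.41  1.  ] F [ 0.5 -1.9 -1.7] op 0.138 ff 8.0
```

Call:
play_rows --translation '[[0, 0.002, 0], [0, 0.002, 0], [0, 0.001, 0], [0, 0.001, 0], [0, 0.001, 0], [0, 0.001, 0], [0, 0, 0]]' --delta_rot '[[0, 0, 0], [0, 0, 0], [0, 0, 0], [0, 0, 0], [0, 0, 0], [0, 0, 0], [0, 0, 0]]' --grip '[-1, -1, -1, -1, -1, -1, -1]'

```text
clock: 7.68
tool_pos: [0.5266, 0.0133, 0.1612]
eef_rot: [0.063, 0.998, -0.002, -0.0]
contact_force: [1.8, -7.8, -1.3]
opening: 0.135
finger_force: 8.0
```

```bash
python3 - <<'E'
from h import *
plan([.523+.029*.1267,-.0153+.029*.992,.161],82.7)
E
```

```text
t 7.67 tcp [0.5266 0.0133 0.1612] yang 82.75 toolz [-0.001  -0.0033 -1.    ] | delta mm [-0.1  0.2  0.2] rotz deg 0.05 q [ 0.    0.79 -0.19  1.97  0.35  0.41  0.98] F [ 1.8 -7.8 -1.3] op 0.135 ff 8.0
```

Call:
play_rows --translation '[[0, 0.001, 0], [0, 0.001, 0], [0, 0, 0]]' --delta_rot '[[0, 0, 0], [0, 0, 0], [0, 0, 0]]' --grip '[-1, -1, -1]'

```text
clock: 8.05
tool_pos: [0.5267, 0.0135, 0.1612]
eef_rot: [0.064, 0.998, -0.003, -0.001]
contact_force: [0.3, -11.8, -0.2]
opening: 0.136
finger_force: 8.0
```

```bash
python3 - <<'E'
from h import *
plan([.523+.029*.1267,-.0153+.029*.992,.161],82.7)
E
```

```text
t 8.05 tcp [0.5267 0.0135 0.1612] yang 82.66 toolz [-0.0017 -0.0057 -1.    ] | delta mm [ 0.  -0.   0.2] rotz deg -0.04 q [-0.    0.79 -0.19  1.97  0.35  0.41  0.98] F [  0.3 -11.8  -0.2] op 0.136 ff 8.0
```

Call:
play_rows --translation '[[0, -0.002, 0], [0, -0.002, 0], [0, 0, 0], [0, 0, 0], [0, 0, 0], [0, 0, 0], [0, 0, -0.03], [0, 0, -0.04], [0, 0.03, 0], [0, 0.04, 0], [0, 0.0355, 0], [0, 0, 0], [0, 0, 0]]' --delta_rot '[[0, 0, 0], [0, 0, 0], [0, 0, 0], [0, 0, 0], [0, 0, 0], [0, 0, 0], [0, 0, 0], [0, 0, 0], [0, 0, 0], [0, 0, 0], [0, 0, 0], [0, 0, 0], [0, 0, 0]]' --grip '[-1, -1, 0, 0, 0, 0, 0, 0, 0, 0, 0, 0, 0]'

```text
clock: 9.68
tool_pos: [0.5394, 0.1173, 0.231]
eef_rot: [0.062, 0.998, -0.001, -0.0]
contact_force: [0.1, -0.5, 1.2]
opening: 0.499
finger_force: 0.0
```

```bash
python3 - <<'E'
from h import *
import json
plan([.539,.118,.169],130.9)
c=r.get_calibration("wrist");im=r.snapshot("wrist");cv2.imwrite("pics/w2.png",im)
json.dump({k:np.array(v).tolist() for k,v in c.items()},open("w2.json","w"))
print(proj(c,[.539,.118,.129]))
E
```

```text
t 9.68 tcp [0.5394 0.1173 0.231 ] yang 82.84 toolz [-7.0e-04 -1.2e-03 -1.0e+00] | delta mm [ 0.5  0.7 62. ] rotz deg -48.06 q [-0.15  0.7  -0.24  1.86  0.27  0.62  0.88] F [ 0.1 -0.5  1.2] op 0.499 ff 0.0
[322.02567941 275.97023341]
```

View pics/w2.png

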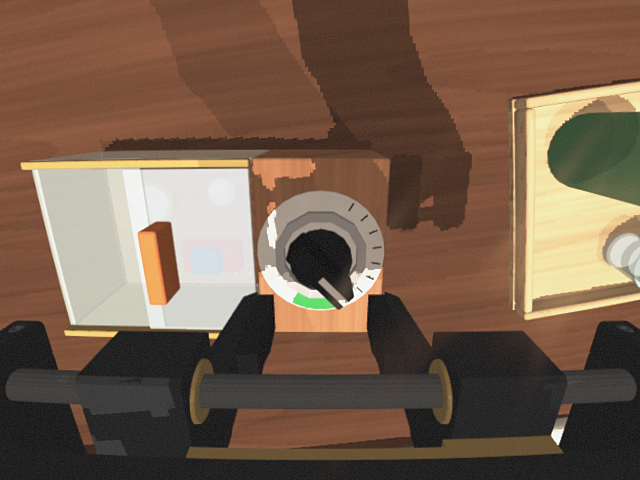

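```bash
python3 - <<'E'
from h import *
import json
c=json.load(open("w2.json"))
print(onz(c,(321,250),.087))
im=cv2.imread("pics/w2.png");cv2.imwrite("pics/w2c.png",cv2.resize(im[180:320,250:395],None,fx=4,fy=4,interpolation=cv2.INTER_CUBIC))
E
```

```text
[0.53819121 0.11749567 0.087     ]
```

View pics/w2c.png

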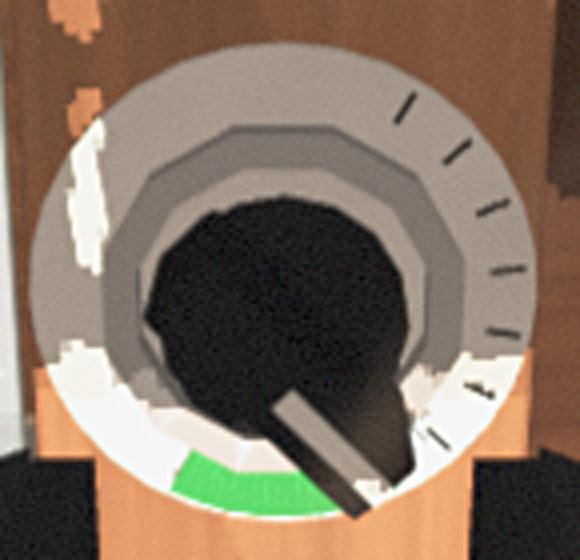

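```bash
python3 - <<'E'
from h import *
import json
c=json.load(open("w2.json"))
a,b=[onz(c,np.array(p)/4+[249.6,179.6],.129) for p in((285,400),(370,479))]
d=b-a;print(a,b,np.degrees(np.arctan2(d[1],d[0])),np.linalg.norm(d))
E
```

```text
[0.54120268 0.11703655 0.129     ] [0.5555471  0.12794722 0.129     ] 37.257381025874494 0.01802234987155458
```

Call:
play_rows --translation '[[0, 0, 0], [0, 0, 0], [0, 0, 0], [0, 0, 0], [0, 0, 0], [0, 0, 0.03], [0, 0, 0.02], [0, 0, 0.0115], [0, 0, 0], [0, 0, 0], [0, 0, 0], [0, 0, 0], [0, 0, 0]]' --delta_rot '[[0, 0, -9.25], [0, 0, -9.25], [0, 0, -9.25], [0, 0, -9.25], [0, 0, -9.25], [0, 0, 0], [0, 0, 0], [0, 0, 0], [0, 0, 0], [0, 0, 0], [0, 0, 0], [0, 0, 0], [0, 0, 0]]' --grip '[0, 0, 0, 0, 0, 0, 0, 0, -1, -1, -1, -1, -1]' --squeeze 15

```text
clock: 11.35
tool_pos: [0.5405, 0.1182, 0.1704]
eef_rot: [-0.335, 0.942, -0.0, 0.001]
contact_force: [1.5, -1.9, 5.2]
opening: 0.158
finger_force: 15.0
```

```bash
python3 - <<'E'
from h import *
plan([.539,.1175,.1695],129); s=r.get_state(); print(np.round(s["moment"],3))
E
```

```text
t 11.35 tcp [0.5405 0.1182 0.1704] yang 129.1 toolz [ 0.002  0.    -1.   ] | delta mm [1.6 0.4 0.9] rotz deg 0.1 q [-0.06  0.82 -0.4   1.89  0.58  0.55  1.4 ] F [ 1.5 -1.9  5.2] op 0.158 ff 15.0
[-0.304 -0.334 -0.034]
```

Call:
play_rows --translation '[[0, 0, -0.001], [0, 0, 0], [0, 0, 0], [0, 0, 0], [0, 0, 0], [0, 0, 0]]' --delta_rot '[[0, 0, 0], [0, 0, 6], [0, 0, 6], [0, 0, 6], [0, 0, 5.5], [0, 0, 0]]' --grip '[-1, -1, -1, -1, -1, -1]' --squeeze 25

```text
clock: 12.1
tool_pos: [0.5404, 0.1179, 0.1708]
eef_rot: [-0.136, 0.991, -0.0, 0.001]
contact_force: [4.0, -2.6, -0.1]
opening: 0.156
finger_force: 25.0
```

```bash
cat > st.py <<'E'
from h import *
s=r.get_state();Q=R.from_quat(s["eef_rot"]);y=Q.apply([0,1,0]);a=np.degrees(np.arctan2(y[1],y[0]))%180
print("t",round(s["clock"],2),np.round(s["tool_pos"],4),"pointer box deg",round(a-90+7.3,1),"theta",round(1.3-np.radians(a-90+7.3),3),"F",np.round(s["contact_force"],1),"M",np.round(s["moment"],2),"toolz",np.round(Q.apply([0,0,1]),3),"op",round(float(s["opening"]),3),"q7",s["q"][6])
E
python3 st.py
```

```text
t 12.1 [0.5404 0.1179 0.1708] pointer box deg 22.9 theta 0.9 F [ 4.  -2.6 -0.1] M [-0.49 -0.77 -0.05] toolz [ 0.001 -0.001 -1.   ] op 0.156 q7 1.1191251527215906
```

Call:
play_rows --translation '[[-0.0008, -0.0009, -0.002], [0, 0, -0.0015], [0, 0, -0.0015], [0, 0, 0]]' --delta_rot '[[0, 0, 0], [0, 0, 0], [0, 0, 0], [0, 0, 0]]' --grip '[-1, -1, -1, -1]'

```text
clock: 12.6
tool_pos: [0.5407, 0.1178, 0.1759]
eef_rot: [-0.136, 0.991, 0.0, 0.0]
contact_force: [3.3, -1.1, -0.2]
opening: 0.154
finger_force: 25.0
```

```bash
python3 st.py
```

```text
t 12.6 [0.5407 0.1178 0.1759] pointer box deg 22.9 theta 0.9 F [ 3.3 -1.1 -0.2] M [-0.3  -0.6   0.02] toolz [ 0.  0. -1.] op 0.154 q7 1.1246768024413338
```

Call:
play_rows --translation '[[0, 0, -0.001], [0, 0, -0.001], [0, 0, 0]]' --delta_rot '[[0, 0, 0], [0, 0, 0], [0, 0, 0]]' --grip '[-1, -1, -1]'

```text
clock: 12.98
tool_pos: [0.5407, 0.1178, 0.1778]
eef_rot: [-0.136, 0.991, 0.0, 0.0]
contact_force: [3.0, -2.1, -0.7]
opening: 0.155
finger_force: 25.0
```

```bash
python3 st.py; python3 - <<'E'
from h import *
out=[]
c=r.get_calibration("wrist"); u=proj(c,[.539,.1175,.12]).astype(int);print(u)
w=r.snapshot("wrist")[170:320,235:395]
c=r.get_calibration("side"); u=proj(c,[.539,.1175,.12]).astype(int)
s=r.snapshot("side")[u[1]-50:u[1]+50,u[0]-50:u[0]+50]
cv2.imwrite("pics/c3.png",np.hstack([cv2.resize(w,(427,400),interpolation=cv2.INTER_CUBIC),cv2.resize(s,(370,400),interpolation=cv2.INTER_CUBIC)]))
E
```

```text
t 12.97 [0.5407 0.1178 0.1778] pointer box deg 22.9 theta 0.9 F [ 3.  -2.1 -0.7] M [-0.23 -0.56  0.03] toolz [ 0.  0. -1.] op 0.155 q7 1.1260646961782732
[321 313]
```

View pics/c3.png

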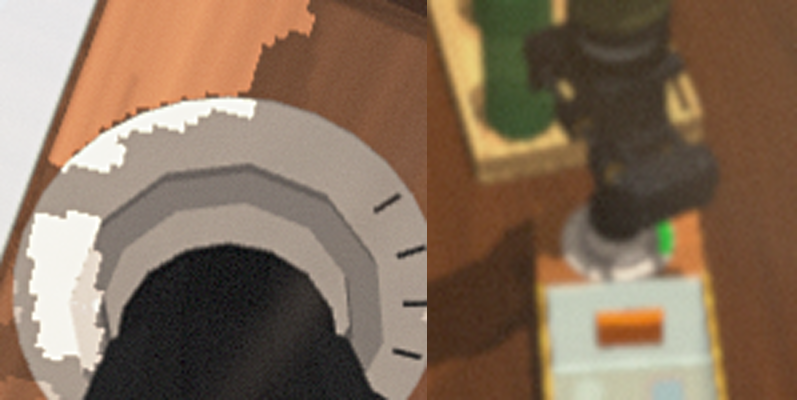

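```bash
python3 - <<'E'
from h import *
c=r.get_calibration("wrist");s=r.get_state();ux=R.from_quat(s["eef_rot"]).apply([1,0,0]);a=np.array([.539,.1175,0])
for n,rad,zs in(("foot",.021,(.096,.101,.103,.105,.108)),("collar",.033,(.093,.095,.097)),("dial",.0455,(.087,))):
    for z in zs: print(n,z,np.round(proj(c,a+rad*ux+[0,0,z]),1))
E
```

```text
foot 0.096 [321.6 252.2]
foot 0.101 [321.6 255.7]
foot 0.103 [321.6 257.2]
foot 0.105 [321.6 258.7]
foot 0.108 [321.6 261. ]
collar 0.093 [321.6 227.6]
collar 0.095 [321.6 228.7]
collar 0.097 [321.6 229.9]
dial 0.087 [321.5 200.5]
```

```bash
python3 - <<'E'
from h import *
import json
c=json.load(open("w2.json"));c2=r.get_calibration("wrist");s=r.get_state();ux2=R.from_quat(s["eef_rot"]).apply([1,0,0])
cr=R.from_quat(c["rotation"]).as_matrix()[:,1]; ux=np.array([cr[0],cr[1],0]);ux/=np.linalg.norm(ux);print(ux,ux2)
for a in ([.539,.1175,0],[.5405,.118,0]):
    a=np.array(a)
    print(proj(c,a+.021*ux+[0,0,.101])[1],"obs 229.3",proj(c,a+.033*ux+[0,0,.093])[1],"obs 211.5")
    print([round(proj(c2,a+.021*ux2+[0,0,z])[1],1) for z in(.101,.103,.108)],"obs 261.8",[round(proj(c2,a+.033*ux2+[0,0,z])[1],1) for z in (.093,.098)],"obs 231")
E
```

```text
[-0.99219128  0.12472553  0.        ] [-9.63037403e-01 -2.69367699e-01 -5.37131020e-05]
227.6465526158358 obs 229.3 206.3483761819176 obs 211.5
[np.float64(255.7), np.float64(257.2), np.float64(261.0)] obs 261.8 [np.float64(227.6), np.float64(230.5)] obs 231
229.79720719855425 obs 229.3 208.50377053088312 obs 211.5
[np.float64(258.7), np.float64(260.2), np.float64(264.1)] obs 261.8 [np.float64(230.6), np.float64(233.6)] obs 231
```

Call:
play_rows --translation '[[0, 0, -0.001], [0, 0, -0.001], [0, 0, -0.001]]' --delta_rot '[[0, 0, 0], [0, 0, 0], [0, 0, 0]]' --grip '[-1, -1, -1]'

```text
clock: 13.45
tool_pos: [0.5406, 0.1177, 0.1807]
eef_rot: [-0.136, 0.991, 0.0, -0.0]
contact_force: [1.8, -1.3, -3.2]
opening: 0.154
finger_force: 25.0
```

```bash
python3 st.py; python3 - <<'E'
from h import *
w=r.snapshot("wrist"); cv2.imwrite("pics/w4.png",w)
print([int(v) for v in w[225:290:1,320].sum(1)])
c=r.get_calibration("wrist");s=r.get_state();ux2=R.from_quat(s["eef_rot"]).apply([1,0,0]);a=np.array([.5398,.1178,0])
print([round(proj(c,a+.021*ux2+[0,0,z])[1],1) for z in(.101,.103,.106,.108,.111)],[round(proj(c,a+.033*ux2+[0,0,z])[1],1) for z in (.093,.098)])
E
```

```text
t 13.45 [0.5406 0.1177 0.1807] pointer box deg 22.9 theta 0.9 F [ 1.8 -1.3 -3.2] M [-0.21 -0.62  0.02] toolz [-0.  0. -1.] op 0.154 q7 1.1284627957464357
[485, 461, 491, 481, 488, 415, 322, 286, 310, 346, 367, 371, 379, 361, 363, 373, 370, 352, 360, 366, 443, 470, 468, 461, 460, 468, 469, 472, 466, 472, 467, 467, 461, 472, 473, 409, 224, 82, 69, 62, 91, 86, 62, 84, 83, 86, 66, 88, 73, 67, 59, 86, 79, 72, 86, 70, 69, 50, 85, 100, 65, 73, 85, 85, 91]
[np.float64(255.2), np.float64(256.6), np.float64(258.8), np.float64(260.4), np.float64(262.7)] [np.float64(227.5), np.float64(230.4)]
```

Call:
play_rows --translation '[[0, 0, -0.001], [0, 0, -0.001], [0, 0, 0]]' --delta_rot '[[0, 0, 0], [0, 0, 0], [0, 0, 0]]' --grip '[-1, -1, -1]'

```text
clock: 13.88
tool_pos: [0.5406, 0.1177, 0.1825]
eef_rot: [-0.136, 0.991, 0.0, -0.0]
contact_force: [2.2, -0.4, -4.4]
opening: 0.158
finger_force: 25.0
```

```bash
python3 st.py; python3 - <<'E'
from h import *
w=r.snapshot("wrist"); cv2.imwrite("pics/w5.png",w)
print([int(v) for v in w[225:270:1,320].sum(1)])
E
```

```text
t 13.88 [0.5406 0.1177 0.1825] pointer box deg 22.9 theta 0.9 F [ 2.2 -0.4 -4.4] M [-0.19 -0.63  0.01] toolz [-0.  0. -1.] op 0.158 q7 1.13005210861691
[471, 477, 470, 478, 423, 327, 294, 309, 363, 356, 375, 354, 363, 362, 352, 360, 358, 355, 354, 437, 465, 470, 464, 465, 470, 467, 467, 480, 472, 473, 462, 474, 460, 471, 465, 423, 246, 79, 77, 58, 69, 68, 72, 94, 59]
```

Call:
play_rows --translation '[[0, 0, -0.001], [0, 0, -0.001], [0, 0, 0]]' --delta_rot '[[0, 0, 0], [0, 0, 0], [0, 0, 0]]' --grip '[-1, -1, -1]'

```text
clock: 14.3
tool_pos: [0.5398, 0.1173, 0.183]
eef_rot: [-0.136, 0.991, -0.0, -0.002]
contact_force: [5.5, 0.3, -26.0]
opening: 0.159
finger_force: 25.0
```

```bash
python3 st.py; python3 - <<'E'
from h import *
w=r.snapshot("wrist"); cv2.imwrite("pics/w6.png",w)
print([int(v) for v in w[225:270:1,320].sum(1)])
E
```

```text
t 14.3 [0.5398 0.1173 0.183 ] pointer box deg 22.9 theta 0.9 F [  5.5   0.3 -26. ] M [ 0.05 -1.2  -0.06] toolz [-0.003 -0.    -1.   ] op 0.159 q7 1.1316275057565832
[471, 480, 478, 479, 478, 486, 384, 295, 299, 310, 348, 359, 362, 356, 365, 371, 365, 369, 368, 354, 401, 461, 474, 470, 471, 474, 473, 466, 482, 467, 479, 473, 485, 464, 466, 477, 472, 361, 181, 74, 66, 67, 81, 82, 73]
```

Call:
play_rows --translation '[[0, 0, 0.0016], [0, 0, 0], [0, 0, 0], [0, 0, 0], [0, 0, 0], [0, 0, -0.02], [0, 0, -0.04], [0, 0, -0.05], [0, 0, -0.04], [0, 0, 0]]' --delta_rot '[[0, 0, 0], [0, 0, 0], [0, 0, 0], [0, 0, 0], [0, 0, 0], [0, 0, 0], [0, 0, 0], [0, 0, 0], [0, 0, 0], [0, 0, 0]]' --grip '[-1, 0, 0, 0, 0, 0, 0, 0, 0, 0]'

```text
clock: 15.6
tool_pos: [0.542, 0.1184, 0.3364]
eef_rot: [-0.136, 0.991, 0.001, 0.003]
contact_force: [-0.7, 0.6, -0.7]
opening: 0.498
finger_force: 0.0
```

```bash
python3 st.py; python3 - <<'E'
from h import *
w=r.snapshot("wrist")
c=r.get_calibration("side"); u=proj(c,[.535,.08,.1]).astype(int)
s=r.snapshot("side")[u[1]-60:u[1]+60,u[0]-45:u[0]+45]
cv2.imwrite("pics/c7.png",np.hstack([cv2.resize(w[100:340,160:480],(480,360)),cv2.resize(s,(270,360),interpolation=cv2.INTER_CUBIC)]))
E
```

```text
t 15.6 [0.542  0.1184 0.3364] pointer box deg 22.9 theta 0.9 F [-0.7  0.6 -0.7] M [0.07 0.02 0.02] toolz [ 0.007  0.002 -1.   ] op 0.498 q7 1.2489636520975802
```

View pics/c7.png

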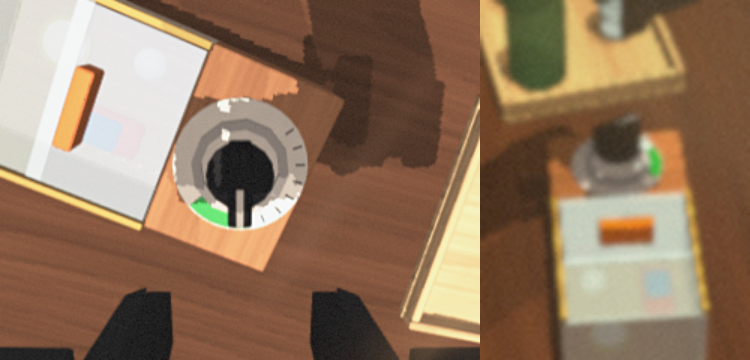

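The picture shows the lid edge flush at the block. The knob stands proud with its pointer at the green arc's near end, and the gripper is clear.

```bash
python3 -c "
from plant import r
print(r.finish_job())"
```

```text
the job is handed in; nothing more can be done
None
```

The job is handed in, with no verdict returned: the lid is shut against the block, and the knob was turned into the green arc, found in its notch at the first pull, drawn fully out and released after about 16 s, with no sign of the collar lifting.

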